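# Reset the locked stop screw of a cell press

## Robot

A 6-joint arm with a two-finger parallel gripper is mounted at the origin on a cart in front of the work surface, level with it; the furniture and walls round the work are solid. World frame = base frame: x ahead of the robot, y to its left, z up, the work surface at z = 0. Lengths are in m, angles in degrees, forces in N, time in s.
With the tool pointing down it reaches from about 0.375 to 0.9 m from the base axis. Payload 3.1 kg.
Tool frame: the origin (TCP) lies where the fingers leave the gripper's body, on its centre line; the fingertips stand bot.tips_ahead ahead of it and the grasp point (between the pads) lies 51 mm ahead of it (bot.tips_ahead is the distance from the TCP to the fingertips, in m); z points along the fingers, x is the direction in which the jaws open and shut, and the axes are right-handed (so a half turn about z gives the same grasp; the last joint's range is limited). The gripper opens to 87 mm and grips with 3 to 60 N. Pads are 19 mm wide; open, the fingers measure 117 mm over their backs; the gripper's body (75 mm by 190 mm) begins 51 mm behind the grasp point.
Start: joints at [-85.972, 30.224, 82.088, -0, 67.689, -10.227], TCP at [0.154, -0.606, 0.292] pointing down, gripper open.
Joint ranges: [-176.69, 176.69], [-43.24, 126.21], [12.49, 139.97], [-82, 262], [0, 151.66], [-163.58, 163.58]. Speed limits (degrees/s): [159.86, 159.86, 180, 180, 180, 180].

## Interface

Orientations are given as a 3x3 rotation matrix whose columns are the frame's x, y, z axes.
In Python, from rig import bot, vision, nets gives the robot as it stands.
- The arm moves only by the tool play_rows, never from a script. Its argument "series" is a list of rows, each an object of numbers: "tx", "ty", "tz": the shift along the world's x, y, z as a fraction of full scale; "turn": the turn about the world's z as a fraction of full scale. A call has 1 to 10 rows; each row shifts and turns the commanded pose from where the row before left it; what a row does not reach is not made up. Full scale, the value 1, is 0.8 m for a shift and 60 degrees for a turn. A row lasts 1/10 s, in which the tool goes at most 50 mm and 8.59 degrees, less where a joint would pass 70% of its speed; a pose out of reach is approached as far as the arm can. A call with a number of a shift or a turn outside -1 to 1 is refused whole. A call with a gripper value outside its range is refused whole. "gripper" is the opening, from 0 (shut) to 1 (fully open), set as the call begins (left out, the last holds). The fingers move at their own pace and stop on an object; the grip force is fixed at half the most. Time passes only in rows, so rows that do not move let the fingers close. It gives the time, the measured TCP pose, the force and the opening at its end, in the units of the state.
- bot.read_state(): the state, without advancing time (a new reading comes with each control period).
- vision.capture(name): name is "side" or "top" or "wrist"; returns a dict with "pixels" (480x640x3 uint8, blue, green, red), "fx", "fy", "cx", "cy" (pixels), "extrinsics" (4x4, takes a point from camera to world coordinates). Camera axes: x right, y down, z forward; pixel columns grow to the right and rows downward; lengths in m; the calibration is good to about 2 mm. A picture is of the moment at which its call begins. There is no depth.
- bot.hand_in(): hands the job in, once; it reports no verdict.
Trained networks look in a picture, given as the dict that the camera call returned (one of the last four; its "shot" number tells which), for a name from the list of things; names that differ only in an ending like _2 or _b are one class to them, and where a whole thing is asked for, a point or a joint stands for the part that bears it (a point fixed in the world has none). Each returns a list of dicts, best first, with "confidence" (0 to 1); they miss things now and then, are a little off and sometimes report something else, mostly with a low value. They report only what shows in the picture. A call takes as long as a camera call. They do not tell look-alikes from the thing itself.
- nets.look_for(picture, query): "at" ([column, row] as shares, 0 to 1, of the picture: columns of its width, rows of its height, amid what is visible of it).
- nets.masks_of(picture, query): "region" (480x640 bool, what is visible of it) and "at" ([column, row] as shares, 0 to 1, of the picture: columns of its width, rows of its height, amid what is visible of it).
The state is a dict: "time_s": time; "joint_positions": joint angles; "qvel": joint speeds; "tau": joint torques, N m; "position": TCP position; "tcp_rot": TCP orientation; "force": force on the tool from outside, world axes, zero at the start; "moment": the same for the moment, N m; "opening": opening from 0.0 (shut) to 1.0 (fully open).
Only numpy, scipy, OpenCV 4.12 (cv2) and the standard library are available. Lean on these libraries where they do the work, as an engineer would, in place of code of your own. Each camera call takes 0.05 s, during which the arm holds its last target.

## Task

On the small grey bench press the stop screw under the black knob has been left short of the sample cell, with its brass lock ring only lightly nipped. Loosen the brass ring, screw the black knob down (clockwise) until you feel its foot bear gently on the cell without crushing the glass window, then retighten the brass ring, firmly and clearly tighter than you found it but without wrenching it. Let go of everything and do not knock the timer, brown vial or red stopper about.

Things in the scene. Friction and masses are not known exactly. Their poses are not given: they have to be found in the camera images.
- press: Grey C-shaped bench press fixed to the worktop, base 120x100x10 mm. Origin on the worktop, on the vertical axis shared by screw, ring and cell; its column stands at +x of its frame, its open side looks to -x. Arm 44 mm wide, top at 78 mm; on it a boss 28 mm in diameter up to 92 mm. The steel thrust washer on the boss under the lock ring belongs to the press.
- lock_ring: Brass knurled lock ring, 48 mm in diameter, 20 mm high, coaxial with the press axis, underside about 96 mm and top 116 mm above the worktop, captive below the black knob. Origin at the centre of its underside, z up. A black index line on its top.
- ring_grip (a point): Centre of the lock ring at half height (about 106 mm up): where to grip it, straddling the knob from above. 28 mm of free height below it down to the arm.
- ring_turn (a joint): Lock ring angle, rad; grows anticlockwise seen from above (loosening, rising 2.5 mm per rad); end stops -1.6, 1.6. Loose above 0 (drag 0.08 N m), knob quite free from 0.3; starts lightly tight below 0. Once it bites, torque climbs about 0.7 N m per rad. Firm = 0.3 to 0.7 N m tightening torque (clamp force on the press 25 to 120 N). Holds itself when let go; tight, it brakes the knob.
- adjuster: Black knurled knob on a steel stop screw, one piece: knob 30 mm in diameter, 24 mm high, from 92 to 116 mm above the origin; the screw goes down through ring and arm to a flat steel foot 24 mm in diameter. Origin at the centre of the foot's underside, z up. White index line on the knob's top.
- knob_grip (a point): Centre of the black knob at half height (about 144 mm above the worktop, 104 mm above the foot's underside): where to grip it. Between knob and ring there are 11 to 16 mm of free height.
- knob_turn (a joint): Knob angle, rad; grows clockwise seen from above, lowering knob and foot 1.5 mm per rad; end stops -1.0, 3.0. 0.4 to 1.15 rad from the start to the cell. Drag about 0.07 N m with the ring loose; once the foot bears, the load grows gently at first, then faster: about 16 N after 0.25 rad, which feels like 0.06 to 0.07 N m above the drag (roughly 5 N m per 1000 N). Stays where it is left.
- cell: Round steel sample cell, 38 mm in diameter, 18 mm high, with a glass window on top and a blue band, fixed in the press's cup under the foot. Origin at the centre of its underside, z up (its height in the cup differs from case to case). A foot load of 4 to 50 N is right; more than 65 N breaks the window.
- timer: Bystander: loose white bench timer lying on its back, 66x62x19 mm; origin under its centre.
- amber_vial: Bystander: loose brown glass vial with white cap, 42 mm in diameter, 87 mm high; origin under its centre.
- stopper_red: Bystander: loose red rubber stopper, 28 mm in diameter, 27 mm high; origin under its centre.
Things that resemble listed ones, but are neither listed nor needed, are in the scene too. Of the things that look like the press, the larger one is meant.

How it is judged:
By the outcome, as a careful person would: the job done as asked, in the order asked, and still so for the second after the job is handed in, with the robot touching nothing.
It also fails if it takes over 61 s, if anything falls off the work surface, if the arm or the gripper's body presses on something with over 40 N, if the wrist force passes 120 N, or if a joint passes its speed limit or range.

## Working session

There is one attempt and no reset: what is moved stays moved. The work goes in short steps, Python scripts to look and compute and a tool call to move; the robot and the scene stay as the last step left them, time stands still between calls to the robot, and variables do not carry over. Pictures are saved under pics/ and viewed, and the job is handed in when it is done.

Besides the shell and the picture viewer there is one more tool, called as name(argument=value, ...), one argument or row to a line, values as JSON. play_rows: Moves the arm, as the interface text tells. Shift numbers are shares of 0.8 m and turn numbers shares of 60 degrees, none past 1 either way. Its arguments: {"type":"object","properties":{"series":{"type":"array"},"gripper":{"type":"number"}},"required":["series"]}

```bash
mkdir -p pics; ls
python3 - <<'E'
from rig import bot,vision,nets
import cv2
print(bot.read_state(), bot.tips_ahead)
for n in("side","top","wrist"):
    p=vision.capture(n); cv2.imwrite(f"pics/{n}0.png",p["pixels"])
    print(n,p["fx"],p["cx"],p["cy"],p["extrinsics"].round(3).tolist() if hasattr(p["extrinsics"],'round') else p["extrinsics"])
    for q in("press","lock_ring","adjuster","cell","timer","amber_vial","stopper_red"):
        print(q,[(round(d["confidence"],2),[round(d["at"][0]*640),round(d["at"][1]*480)]) for d in nets.look_for(p,q)])
E
```

```text
pics
{'time_s': 0.0, 'joint_positions': array([-8.59731479e+01,  3.02782737e+01,  8.21582724e+01,  1.16132407e-04,
        6.76878698e+01, -1.02290577e+01]), 'qvel': array([-0.01188673, -0.06486224,  0.02432843,  0.02301027, -0.00096466,
       -0.05341916]), 'tau': array([-2.35640837e-04, -4.40044713e+01, -1.76591974e+01,  6.31859712e-02,
        5.80326165e-02, -1.71317083e-04]), 'position': array([ 0.15387622, -0.60514791,  0.29126842]), 'tcp_rot': array([[ 2.46252355e-01, -9.69205734e-01, -1.50618481e-04],
       [-9.69203391e-01, -2.46252097e-01,  2.16623687e-03],
       [-2.13661931e-03, -3.87460988e-04, -9.99997642e-01]]), 'force': array([ 0.71332398, -0.57362783, -1.35027389]), 'moment': array([-0.00325262, -0.03129154,  0.03519454]), 'opening': 1.0000333257651421} 0.0697
side 524.7970635447713 314.975502151944 234.1210075040601 [[-0.993, -0.067, 0.096, 0.459], [-0.117, 0.608, -0.785, 0.928], [-0.005, -0.791, -0.611, 0.615], [0.0, 0.0, 0.0, 1.0]]
press [(0.92, [310, 259]), (0.57, [328, 346])]
lock_ring [(0.84, [320, 228]), (0.63, [337, 323]), (0.19, [240, 303])]
adjuster [(0.94, [333, 302])]
cell [(0.47, [319, 266])]
timer [(0.66, [344, 227])]
amber_vial [(0.86, [241, 303])]
stopper_red [(0.83, [386, 301])]
top 457.3348740066761 324.6743933624836 246.66218876824217 [[0.023, -0.996, 0.088, 0.452], [-1.0, -0.023, 0.001, 0.25], [0.001, -0.088, -0.996, 0.951], [0.0, 0.0, 0.0, 1.0]]
press [(0.91, [240, 261]), (0.83, [323, 244])]
lock_ring [(0.71, [322, 251]), (0.45, [232, 267])]
adjuster [(0.81, [323, 243])]
cell []
timer [(0.86, [384, 254])]
amber_vial [(0.68, [262, 190])]
stopper_red [(0.5, [289, 304]), (0.28, [386, 252])]
wrist 333.90424694751744 324.1496321639862 241.73421684868856 [[0.247, -0.939, -0.24, 0.219], [-0.969, -0.239, -0.062, -0.591], [0.001, 0.247, -0.969, 0.384], [0.0, 0.0, 0.0, 1.0]]
press []
lock_ring []
adjuster []
cell []
timer []
amber_vial []
stopper_red []
```

View pics/side0.png

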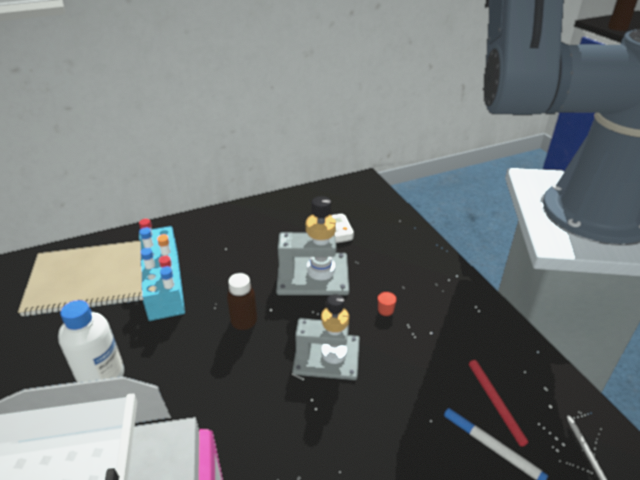

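View pics/top0.png

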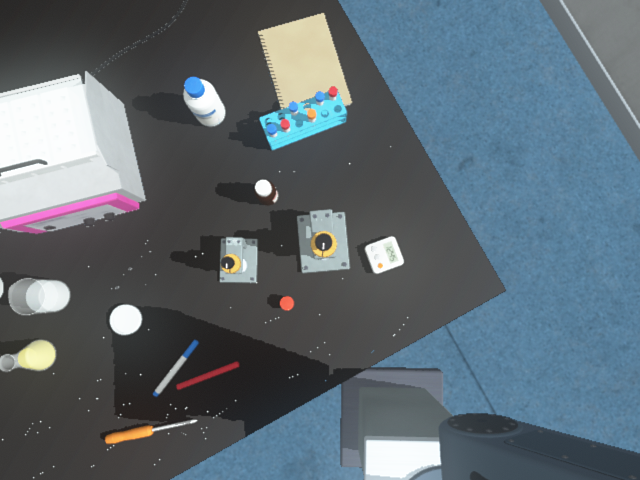

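The larger press is at top-view (323,243) and side-view (315,260), with its knob at side (321,204). The small look-alike is at top (238,260). I'll zoom in on both views.

Run:
```python
import cv2,numpy as np
t=cv2.imread("pics/top0.png")[195:285,270:420]; s=cv2.imread("pics/side0.png")[185:305,250:400]
cv2.imwrite("pics/c1.png",cv2.resize(t,None,fx=5,fy=5,interpolation=cv2.INTER_CUBIC))
cv2.imwrite("pics/c2.png",cv2.resize(s,None,fx=5,fy=5,interpolation=cv2.INTER_CUBIC))
```

```text
(no output)
```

View pics/c1.png

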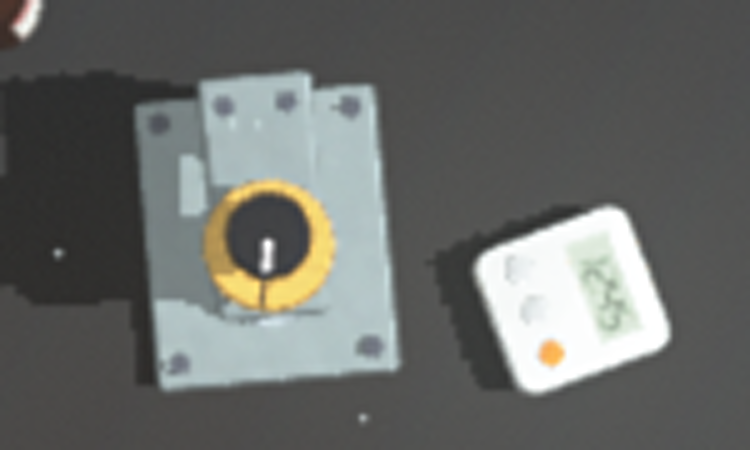

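View pics/c2.png

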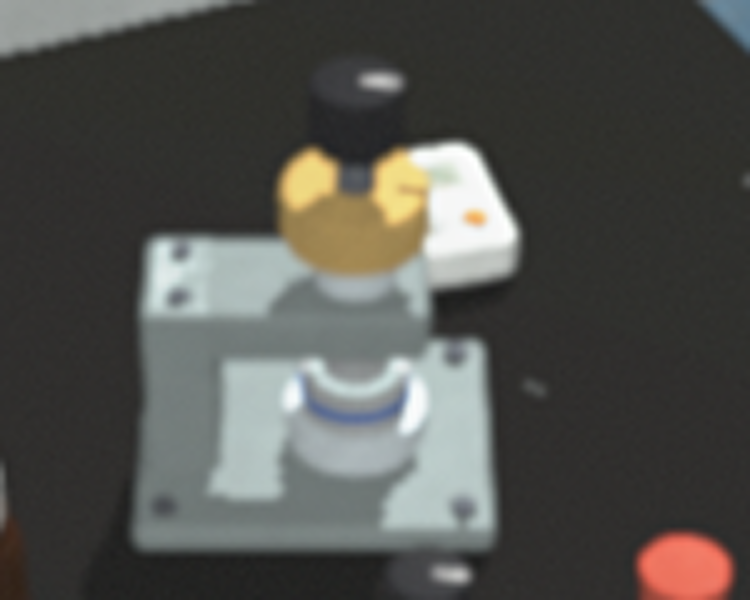

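```bash
cat > h.py <<'E'
import numpy as np, cv2
from rig import bot,vision,nets
def ray(p,u,v):
    E=np.array(p["extrinsics"]); d=E[:3,:3]@np.array([(u-p["cx"])/p["fx"],(v-p["cy"])/p["fy"],1]); return E[:3,3],d
def atz(p,u,v,z):
    o,d=ray(p,u,v); return o+d*(z-o[2])/d[2]
def proj(p,X):
    E=np.array(p["extrinsics"]); c=E[:3,:3].T@(np.array(X)-E[:3,3]); return c[0]/c[2]*p["fx"]+p["cx"],c[1]/c[2]*p["fy"]+p["cy"]
def st():
    s=bot.read_state(); R=s["tcp_rot"]
    print("t %.2f"%s["time_s"],"pos",s["position"].round(4),"yaw %.2f"%np.degrees(np.arctan2(R[1,0],R[0,0])),"F",s["force"].round(2),"M",s["moment"].round(3),"op %.3f"%s["opening"],"j",s["joint_positions"].round(1)); return s
E
python3 - <<'E'
from h import *
t=vision.capture("top"); s=vision.capture("side")
f=lambda a,b,x,y:(a+(x+.5)/5-.5,b+(y+.5)/5-.5)
print("ring",atz(t,*f(270,195,269,246),.116),"knob",atz(t,*f(270,195,268,236),.156))
print("side knob",atz(s,*f(250,185,358,83),.156))
for n,(x,y) in dict(tl=(136,104),tr=(374,85),br=(399,369),bl=(161,390)).items(): print(n,atz(t,*f(270,195,x,y),.01)[:2])
for q in("timer","amber_vial","stopper_red"):
  for d in nets.look_for(t,q)[:1]: print(q,atz(t,d["at"][0]*640,d["at"][1]*480,.03))
E
```

```text
ring [0.531523   0.25393057 0.116     ] knob [0.5312265  0.25418405 0.156     ]
side knob [0.53138902 0.25434986 0.156     ]
tl [0.59957672 0.31099498]
tr [0.60979818 0.21228302]
br [0.49199354 0.19978594]
bl [0.48115641 0.29740475]
timer [0.52578133 0.13367297 0.03      ]
amber_vial [0.64393915 0.38851732 0.03      ]
stopper_red [0.41893457 0.32514888 0.03      ]
```

play_rows(
  series=[
    {"tx":0.0375,"ty":0.05,"turn":0.1},
    {"tx":0.0375,"ty":0.05,"turn":0.1},
    {"tx":0.0375,"ty":0.05,"turn":0.1},
    {"tx":0.0375,"ty":0.05,"turn":0.1},
    {"tx":0.0375,"ty":0.05,"turn":0.1},
    {"tx":0.0375,"ty":0.05,"turn":0.1},
    {"tx":0.0375,"ty":0.05,"turn":0.1},
    {"tx":0.0375,"ty":0.05,"turn":0.1},
    {"tx":0.0375,"ty":0.05,"turn":0.1},
    {"tx":0.0375,"ty":0.05,"turn":0.1},
  ],
)

```text
invalid input
```

play_rows(
  series=[
    {"tx":0.01,"ty":0.0575},
    {"tx":0.01,"ty":0.0575},
    {"tx":0.01,"ty":0.0575},
    {"tx":0.01,"ty":0.0575},
    {"tx":0.01,"ty":0.0575},
    {"tx":0.01,"ty":0.0575},
    {"tx":0.01,"ty":0.0575},
    {"tx":0.01,"ty":0.0575},
    {"tx":0.01,"ty":0.0575},
    {"tx":0.005,"ty":0.0575},
  ],
)

```text
invalid input
```

play_rows(
  series=[
    {"turn":0.1},
    {"turn":0.1},
    {},
    {},
  ],
)

```text
invalid input
```

Run:
```python
from h import *
st(); p=vision.capture("wrist"); cv2.imwrite("pics/w1.png",p["pixels"]); print(p["extrinsics"])
print(proj(p,[.5313,.2542,.156]),proj(p,[.5313,.2542,.116]))
st()
```

```text
t 1.45 pos [ 0.1539 -0.6057  0.2922] yaw -75.74 F [ 0.33 -0.57 -0.22] M [ 0.007 -0.036  0.012] op 0.999 j [-86.   30.2  82.1  -0.   67.7 -10.2]
[[ 0.2467239  -0.93902244 -0.2395082   0.21877735]
 [-0.96908488 -0.23872696 -0.06232114 -0.59077676]
 [ 0.00134388  0.24747989 -0.9688921   0.38436168]
 [ 0.          0.          0.          1.        ]]
(np.float64(-2318.8923421939676), np.float64(-1723.3036621927859)) (np.float64(-1545.960175729393), np.float64(-1173.4924893835732))
t 1.50 pos [ 0.1539 -0.6057  0.2922] yaw -75.75 F [ 0.6  -0.2  -0.77] M [ 0.003 -0.008  0.022] op 0.999 j [-86.   30.2  82.1   0.   67.7 -10.2]
```

View pics/w1.png

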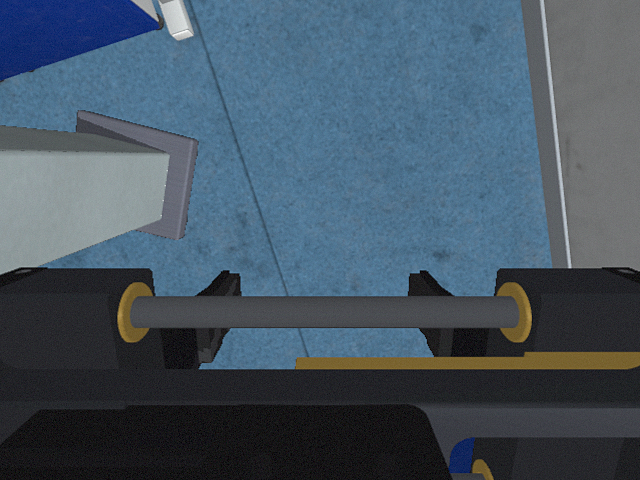

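The arm hasn't moved, because the rows were refused. I'll try again with every field filled in.

play_rows(
  series=[
    {"tx":0.0375,"ty":0.05,"tz":0,"turn":0.1},
    {"tx":0.0375,"ty":0.05,"tz":0,"turn":0.1},
  ],
  gripper=1,
)

```text
time_s: 1.7
position: [0.2138, -0.5258, 0.292]
tcp_rot: [[0.443, -0.896, 0.0], [-0.896, -0.443, -0.001], [0.001, -0.0, -1.0]]
force: [0.3, 0.6, 0.2]
opening: 1.0
```

play_rows(
  series=[
    {"tx":0.0375,"ty":0.05,"tz":0,"turn":0.1},
    {"tx":0.0375,"ty":0.05,"tz":0,"turn":0.1},
    {"tx":0.0375,"ty":0.05,"tz":0,"turn":0.1},
    {"tx":0.0375,"ty":0.05,"tz":0,"turn":0.1},
    {"tx":0.0375,"ty":0.05,"tz":0,"turn":0.1},
    {"tx":0.0375,"ty":0.05,"tz":0,"turn":0.1},
    {"tx":0.0375,"ty":0.05,"tz":0,"turn":0.1},
    {"tx":0.0375,"ty":0.05,"tz":0,"turn":0.1},
  ],
)

```text
time_s: 2.5
position: [0.455, -0.204, 0.2926]
tcp_rot: [[0.964, -0.267, 0.001], [-0.267, -0.964, -0.001], [0.001, 0.0, -1.0]]
force: [-0.1, -0.1, 0.2]
opening: 1.001
```

play_rows(
  series=[
    {"tx":0.01,"ty":0.0575,"tz":0,"turn":0},
    {"tx":0.01,"ty":0.0575,"tz":0,"turn":0},
    {"tx":0.01,"ty":0.0575,"tz":0,"turn":0},
    {"tx":0.01,"ty":0.0575,"tz":0,"turn":0},
    {"tx":0.01,"ty":0.0575,"tz":0,"turn":0},
    {"tx":0.01,"ty":0.0575,"tz":0,"turn":0},
    {"tx":0.01,"ty":0.0575,"tz":0,"turn":0.05},
    {"tx":0.01,"ty":0.0575,"tz":0,"turn":0.05},
    {"tx":0.01,"ty":0.0575,"tz":0,"turn":0.05},
    {"tx":0.005,"ty":0.0575,"tz":0,"turn":0.05},
  ],
)

```text
time_s: 3.5
position: [0.5304, 0.2563, 0.2925]
tcp_rot: [[0.998, -0.063, 0.001], [-0.063, -0.998, 0.0], [0.001, -0.0, -1.0]]
force: [1.4, -0.4, -0.1]
opening: 1.003
```

play_rows(
  series=[
    {"tx":0,"ty":0,"tz":0,"turn":0.05},
    {"tx":0,"ty":0,"tz":0,"turn":0},
    {"tx":0,"ty":0,"tz":0,"turn":0},
  ],
)

```text
time_s: 3.8
position: [0.5297, 0.254, 0.2921]
tcp_rot: [[1.0, -0.014, -0.0], [-0.014, -1.0, -0.0], [-0.0, 0.0, -1.0]]
force: [-0.4, -0.2, 0.3]
opening: 1.001
```

Run:
```python
from h import *
st(); p=vision.capture("wrist"); cv2.imwrite("pics/w2.png",p["pixels"])
print(proj(p,[.5313,.2542,.156]),proj(p,[.5313,.2542,.116]))
st()
```

```text
t 3.80 pos [0.5297 0.254  0.2921] yaw -0.81 F [-0.43 -0.18  0.32] M [-0.038 -0.116 -0.008] op 1.001 j [14.7 27.3 87.6 -0.  65.1 15.5]
(np.float64(326.8628006783264), np.float64(251.01546365994184)) (np.float64(326.44518606911345), np.float64(237.62912756747392))
t 3.85 pos [0.5298 0.2536 0.2922] yaw -0.85 F [ 1.06 -0.82 -0.54] M [-0.089 -0.108  0.006] op 1.001 j [14.7 27.3 87.6 -0.  65.1 15.5]
```

View pics/w2.png

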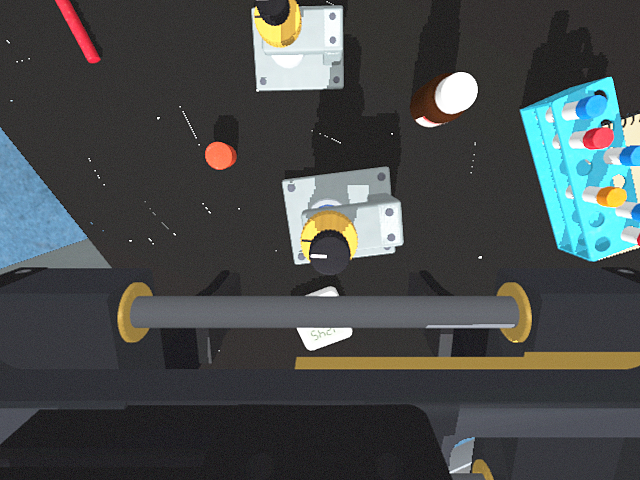

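Run:
```python
from h import *
i=cv2.imread("pics/w2.png")[200:290,270:400]
cv2.imwrite("pics/w2c.png",cv2.resize(i,None,fx=6,fy=6,interpolation=cv2.INTER_CUBIC))
```

```text
(no output)
```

View pics/w2c.png

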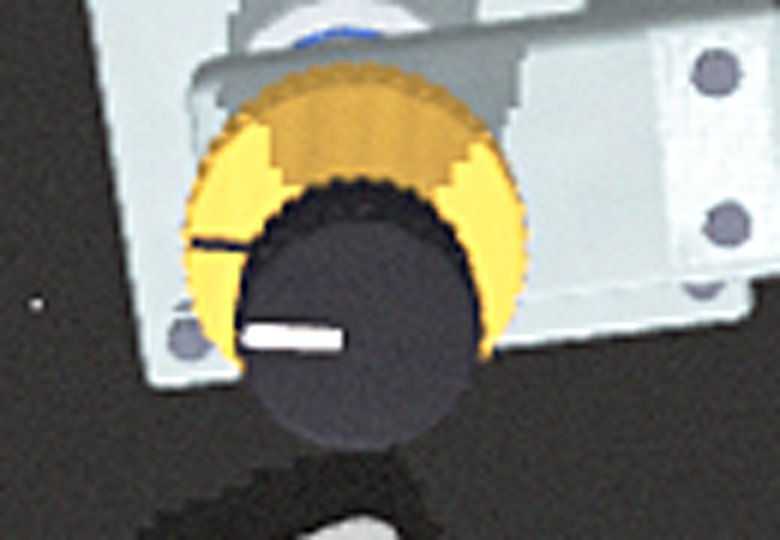

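play_rows(
  series=[
    {"tx":0.0028,"ty":-0.0006,"tz":-0.03,"turn":0},
    {"tx":0,"ty":0,"tz":-0.03,"turn":0},
    {"tx":0,"ty":0,"tz":-0.03,"turn":0},
    {"tx":0,"ty":0,"tz":-0.03,"turn":0},
    {"tx":0,"ty":0,"tz":-0.03,"turn":0},
    {"tx":0,"ty":0,"tz":-0.0075,"turn":0},
    {"tx":0,"ty":0,"tz":-0.0075,"turn":0},
    {"tx":0,"ty":0,"tz":0,"turn":0},
    {"tx":0,"ty":0,"tz":0,"turn":0},
  ],
)

```text
time_s: 4.75
position: [0.5329, 0.2537, 0.1613]
tcp_rot: [[1.0, -0.014, 0.002], [-0.014, -1.0, 0.001], [0.002, -0.001, -1.0]]
force: [-0.1, -1.1, -0.4]
opening: 1.004
```

Run:
```python
from h import *
st(); p=vision.capture("wrist");q=vision.capture("side"); cv2.imwrite("pics/w3.png",p["pixels"])
i=q["pixels"][120:310,220:440];cv2.imwrite("pics/s3.png",cv2.resize(i,None,fx=3,fy=3,interpolation=cv2.INTER_CUBIC))
st()
```

```text
t 4.75 pos [0.5329 0.2537 0.1613] yaw -0.78 F [-0.06 -1.06 -0.41] M [-0.082 -0.136 -0.072] op 1.004 j [14.6 37.6 93.4  0.  48.9 15.4]
t 4.85 pos [0.5328 0.2539 0.1614] yaw -0.75 F [-0.77 -0.3   0.29] M [-0.056 -0.078  0.013] op 0.999 j [14.6 37.6 93.4  0.  48.9 15.4]
```

View pics/w3.png

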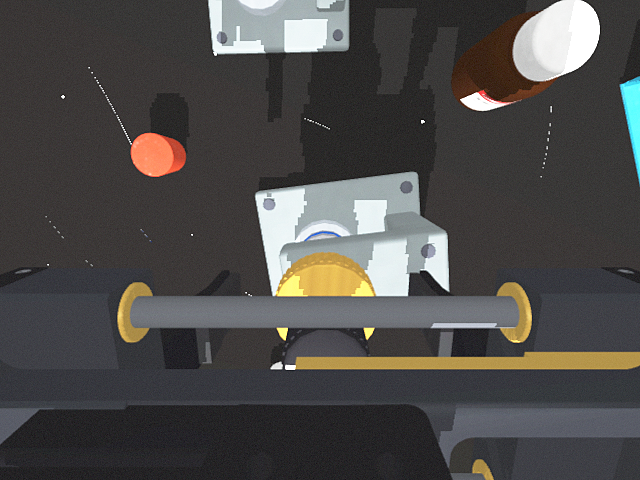

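View pics/s3.png

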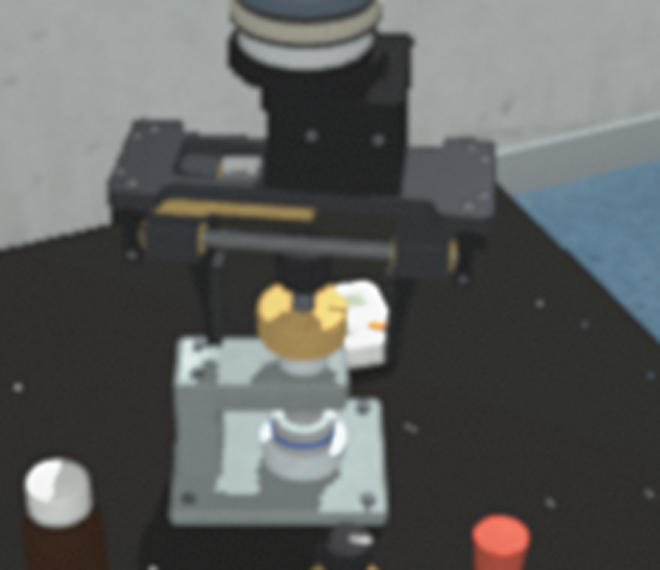

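The jaws straddle the ring: in the wrist view it spans columns 277–376 and the jaw centre is at about 325. Next I'll close on it.

play_rows(
  series=[
    {"tx":0,"ty":0,"tz":0,"turn":0},
    {"tx":0,"ty":0,"tz":0,"turn":0},
    {"tx":0,"ty":0,"tz":0,"turn":0},
    {"tx":0,"ty":0,"tz":0,"turn":0},
    {"tx":0,"ty":0,"tz":0,"turn":0},
    {"tx":0,"ty":0,"tz":0,"turn":0},
  ],
  gripper=0.4,
)

```text
time_s: 5.45
position: [0.5333, 0.2538, 0.1603]
tcp_rot: [[1.0, -0.013, 0.003], [-0.013, -1.0, 0.0], [0.003, -0.0, -1.0]]
force: [-1.5, 0.5, -2.8]
opening: 0.542
```

Run:
```python
from h import *
st()
```

```text
t 5.45 pos [0.5333 0.2538 0.1603] yaw -0.73 F [-1.45  0.49 -2.82] M [-0.094  0.544 -0.006] op 0.542 j [14.6 37.7 93.4 -0.  48.7 15.4]
```

play_rows(
  series=[
    {"tx":0,"ty":0,"tz":0,"turn":0.04},
    {"tx":0,"ty":0,"tz":0,"turn":0.04},
    {"tx":0,"ty":0,"tz":0.0001,"turn":0.04},
    {"tx":0,"ty":0,"tz":0,"turn":0},
  ],
)

```text
time_s: 5.85
position: [0.5331, 0.2538, 0.1605]
tcp_rot: [[0.994, 0.112, 0.002], [0.112, -0.994, 0.0], [0.002, -0.0, -1.0]]
force: [2.7, -0.3, -0.7]
opening: 0.546
```

Run:
```python
from h import *
st()
```

```text
t 5.85 pos [0.5331 0.2538 0.1605] yaw 6.45 F [ 2.68 -0.26 -0.75] M [-0.03  -0.383  0.055] op 0.546 j [14.6 37.7 93.4 -0.  48.8  8.2]
```

play_rows(
  series=[
    {"tx":0,"ty":0,"tz":0.00016,"turn":0.05},
    {"tx":0,"ty":0,"tz":0.00016,"turn":0.05},
    {"tx":0,"ty":0,"tz":0.00016,"turn":0.05},
    {"tx":0,"ty":0,"tz":0.00016,"turn":0.05},
    {"tx":0,"ty":0,"tz":0,"turn":0},
  ],
)

```text
time_s: 6.35
position: [0.5328, 0.2537, 0.161]
tcp_rot: [[0.949, 0.316, 0.002], [0.316, -0.949, 0.0], [0.001, 0.0, -1.0]]
force: [2.2, -0.1, -0.1]
opening: 0.544
```

Run:
```python
from h import *
st()
```

```text
t 6.35 pos [0.5328 0.2537 0.161 ] yaw 18.42 F [ 2.18 -0.12 -0.08] M [-0.099 -0.431  0.036] op 0.544 j [14.6 37.6 93.4 -0.  48.9 -3.8]
```

play_rows(
  series=[
    {"tx":0,"ty":0,"tz":0.00016,"turn":0.05},
    {"tx":0,"ty":0,"tz":0.00016,"turn":0.05},
    {"tx":0,"ty":0,"tz":0.00016,"turn":0.05},
    {"tx":0,"ty":0,"tz":0.00016,"turn":0.05},
    {"tx":0,"ty":0,"tz":0.00016,"turn":0.05},
    {"tx":0,"ty":0,"tz":0.00016,"turn":0.05},
  ],
)

```text
time_s: 6.95
position: [0.5324, 0.2536, 0.1617]
tcp_rot: [[0.804, 0.594, 0.001], [0.594, -0.804, -0.0], [0.0, 0.001, -1.0]]
force: [2.0, -2.2, 0.6]
opening: 0.545
```

Run:
```python
from h import *
st(); p=vision.capture("wrist"); cv2.imwrite("pics/w4.png",p["pixels"]); st()
```

```text
t 6.95 pos [0.5324 0.2536 0.1617] yaw 36.46 F [ 2.02 -2.23  0.62] M [-0.255 -0.316 -0.107] op 0.545 j [ 14.6  37.5  93.4  -0.   49.  -21.8]
t 7.00 pos [0.5324 0.2536 0.1617] yaw 36.55 F [ 2.11 -1.03  0.68] M [-0.204 -0.4   -0.025] op 0.545 j [ 14.6  37.5  93.4  -0.   49.  -21.9]
```

View pics/w4.png

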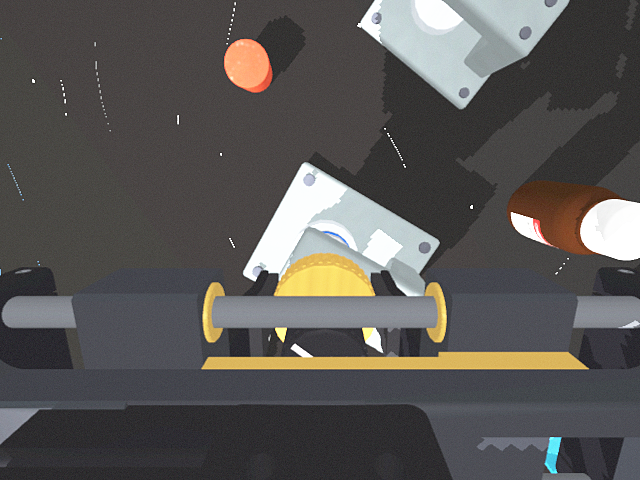

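play_rows(
  series=[
    {"tx":0,"ty":0,"tz":0,"turn":0},
    {"tx":0,"ty":0,"tz":0,"turn":0},
    {"tx":0,"ty":0,"tz":0,"turn":0},
    {"tx":0,"ty":0,"tz":0.0225,"turn":0},
    {"tx":0,"ty":0,"tz":0.0225,"turn":0},
    {"tx":0,"ty":0,"tz":0,"turn":0},
  ],
  gripper=1,
)

```text
time_s: 7.6
position: [0.5333, 0.2543, 0.1996]
tcp_rot: [[0.805, 0.594, 0.004], [0.594, -0.805, 0.001], [0.004, 0.001, -1.0]]
force: [0.6, 0.2, -0.1]
opening: 0.966
```

Run:
```python
from h import *
st(); p=vision.capture("wrist"); cv2.imwrite("pics/w5.png",p["pixels"]); q=vision.capture("side")
i=q["pixels"][120:310,220:440];cv2.imwrite("pics/s5.png",cv2.resize(i,None,fx=3,fy=3,interpolation=cv2.INTER_CUBIC));st()
```

```text
t 7.60 pos [0.5333 0.2543 0.1996] yaw 36.43 F [ 0.57  0.19 -0.06] M [ 0.088 -0.139 -0.014] op 0.966 j [ 14.7  34.3  92.1   0.   53.3 -21.8]
t 7.70 pos [0.532  0.2539 0.1976] yaw 36.44 F [ 0.35 -0.05  0.38] M [-0.037 -0.149 -0.025] op 0.986 j [ 14.7  34.5  92.2   0.   53.3 -21.8]
```

View pics/w5.png

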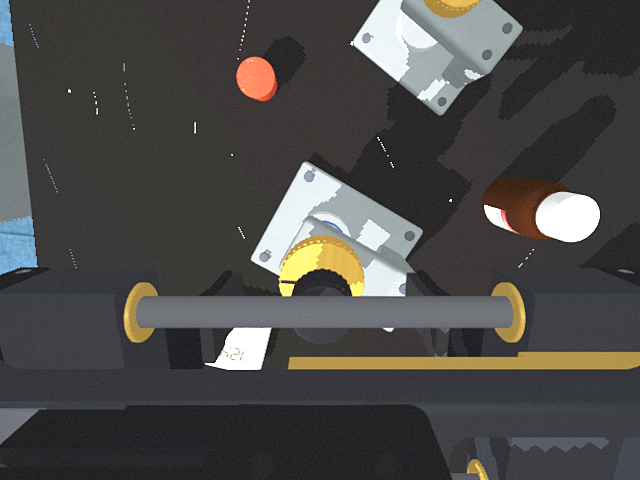

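View pics/s5.png

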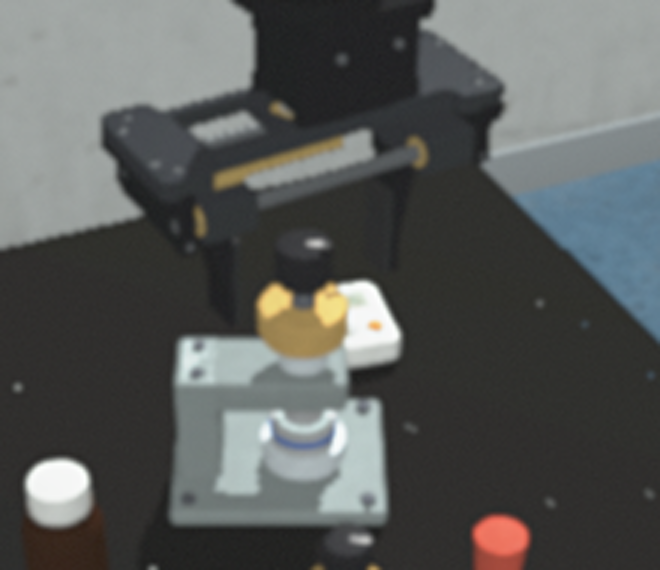

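The ring's index line kept its place in the wrist frame at (287,282), so the ring turned through about 37°. Now I'll grip the knob.

play_rows(
  series=[
    {"tx":0,"ty":0,"tz":-0.0012,"turn":0},
    {"tx":0,"ty":0,"tz":0,"turn":0},
    {"tx":0,"ty":0,"tz":0,"turn":0},
    {"tx":0,"ty":0,"tz":0,"turn":0},
    {"tx":0,"ty":0,"tz":0,"turn":0},
    {"tx":0,"ty":0,"tz":0,"turn":0},
    {"tx":0,"ty":0,"tz":0,"turn":0},
    {"tx":0,"ty":0,"tz":0,"turn":0},
  ],
  gripper=0.2,
)

```text
time_s: 8.5
position: [0.5322, 0.2538, 0.1967]
tcp_rot: [[0.804, 0.594, 0.0], [0.594, -0.804, 0.0], [0.0, 0.0, -1.0]]
force: [0.4, 1.6, -0.6]
opening: 0.356
```

Run:
```python
from h import *
st(); vision.capture("wrist");st()
```

```text
t 8.50 pos [0.5322 0.2538 0.1967] yaw 36.45 F [ 0.42  1.58 -0.6 ] M [ 0.005 -0.106 -0.029] op 0.356 j [ 14.6  34.6  92.2   0.   53.2 -21.8]
t 8.55 pos [0.5322 0.2538 0.1967] yaw 36.45 F [-0.07 -0.52 -0.02] M [ 0.055 -0.158 -0.009] op 0.338 j [ 14.6  34.6  92.2   0.   53.2 -21.8]
```

play_rows(
  series=[
    {"tx":0,"ty":0,"tz":0,"turn":0},
    {"tx":0,"ty":0,"tz":0,"turn":0},
    {"tx":0,"ty":0,"tz":-0.0001,"turn":-0.04},
    {"tx":0,"ty":0,"tz":-0.0001,"turn":-0.04},
    {"tx":0,"ty":0,"tz":-0.0001,"turn":-0.04},
    {"tx":0,"ty":0,"tz":-0.0001,"turn":-0.04},
  ],
)

```text
time_s: 9.15
position: [0.5325, 0.254, 0.1964]
tcp_rot: [[0.893, 0.45, 0.001], [0.45, -0.893, 0.0], [0.001, 0.0, -1.0]]
force: [0.7, -0.4, 0.0]
opening: 0.331
```

Run:
```python
from h import *
for i in range(4): st(); vision.capture("wrist")
st()
```

```text
t 9.15 pos [0.5325 0.254  0.1964] yaw 26.77 F [ 0.68 -0.45  0.03] M [ 0.096 -0.188  0.053] op 0.331 j [ 14.7  34.6  92.2   0.   53.1 -12.1]
t 9.20 pos [0.5325 0.254  0.1965] yaw 26.70 F [ 1.01 -0.24 -0.66] M [ 0.125 -0.241 -0.022] op 0.336 j [ 14.7  34.6  92.2   0.   53.1 -12.1]
t 9.25 pos [0.5325 0.254  0.1964] yaw 26.85 F [ 1.23  0.87 -0.06] M [ 0.083 -0.229  0.019] op 0.337 j [ 14.7  34.6  92.2   0.   53.1 -12.2]
t 9.30 pos [0.5325 0.254  0.1965] yaw 26.88 F [-0.09  0.39  0.22] M [ 0.131 -0.185 -0.076] op 0.335 j [ 14.6  34.6  92.2   0.   53.1 -12.2]
t 9.35 pos [0.5325 0.2539 0.1965] yaw 26.88 F [ 1.35  1.17 -0.09] M [ 0.203 -0.294 -0.087] op 0.336 j [ 14.6  34.6  92.2   0.   53.2 -12.2]
```

```bash
sed -i 's/"op %.3f"/"tau6 %.4f"%s["tau"][5],"op %.3f"/' h.py
python3 - <<'E'
from h import *
st()
E
```

```text
t 9.35 pos [0.5325 0.2539 0.1965] yaw 26.88 F [ 1.35  1.17 -0.09] M [ 0.203 -0.294 -0.087] tau6 -0.0520 op 0.336 j [ 14.6  34.6  92.2   0.   53.2 -12.2]
```

play_rows(
  series=[
    {"tx":0,"ty":0,"tz":-0.0001,"turn":-0.04},
    {"tx":0,"ty":0,"tz":-0.0001,"turn":-0.04},
  ],
)

```text
time_s: 9.55
position: [0.5326, 0.254, 0.1963]
tcp_rot: [[0.927, 0.375, 0.001], [0.375, -0.927, 0.0], [0.001, -0.0, -1.0]]
force: [0.9, 1.0, -0.0]
opening: 0.332
```

Run:
```python
from h import *
for i in range(3): st(); vision.capture("wrist")
st()
```

```text
t 9.55 pos [0.5326 0.254  0.1963] yaw 22.01 F [ 0.86  1.03 -0.04] M [ 0.163 -0.271  0.087] tau6 -0.2191 op 0.332 j [14.7 34.6 92.2  0.  53.1 -7.4]
t 9.60 pos [0.5326 0.254  0.1963] yaw 21.94 F [ 0.1   0.84 -0.12] M [ 0.269 -0.31  -0.006] tau6 0.0812 op 0.336 j [14.7 34.6 92.2  0.  53.1 -7.3]
t 9.65 pos [0.5326 0.254  0.1963] yaw 22.08 F [1.29 1.03 0.34] M [ 0.205 -0.362 -0.042] tau6 0.0767 op 0.335 j [14.6 34.6 92.2  0.  53.1 -7.4]
t 9.70 pos [0.5326 0.254  0.1963] yaw 22.11 F [0.6  0.68 0.25] M [ 0.192 -0.354 -0.073] tau6 -0.0258 op 0.332 j [14.6 34.6 92.2  0.  53.1 -7.5]
```

play_rows(
  series=[
    {"tx":0,"ty":0,"tz":-2e-05,"turn":-0.01},
    {"tx":0,"ty":0,"tz":-2e-05,"turn":-0.01},
    {"tx":0,"ty":0,"tz":-2e-05,"turn":-0.01},
    {"tx":0,"ty":0,"tz":-2e-05,"turn":-0.01},
    {"tx":0,"ty":0,"tz":-2e-05,"turn":-0.01},
    {"tx":0,"ty":0,"tz":-2e-05,"turn":-0.01},
    {"tx":0,"ty":0,"tz":-2e-05,"turn":-0.01},
  ],
)

```text
time_s: 10.4
position: [0.5326, 0.254, 0.1962]
tcp_rot: [[0.952, 0.306, 0.001], [0.306, -0.952, 0.001], [0.001, -0.0, -1.0]]
force: [3.6, 2.2, -0.9]
opening: 0.333
```

```bash
cat > m.py <<'E'
from h import *
m=[];t=[];y=[]
for i in range(7):
    s=bot.read_state(); m.append(s["moment"][2]); t.append(s["tau"][5]); R=s["tcp_rot"]; y.append(np.degrees(np.arctan2(R[1,0],R[0,0])))
    if i<6: vision.capture("wrist")
print("t %.2f"%s["time_s"],"Mz",np.round(m,3),"mean %.3f"%np.mean(m[1:]),"tau6",np.round(t,3),"mean %.3f"%np.mean(t[1:]),"yaw",np.round(y,2),"F",s["force"].round(1),"op %.3f"%s["opening"],s["position"].round(4))
E
python3 m.py
```

```text
t 10.70 Mz [ 0.035  0.037  0.001 -0.001  0.034  0.043  0.031] mean 0.024 tau6 [-0.006  0.054  0.05   0.022  0.019  0.021  0.021] mean 0.031 yaw [17.8  17.79 17.82 17.83 17.84 17.84 17.85] F [ 3.9  2.5 -0. ] op 0.334 [0.5326 0.254  0.1962]
```

```bash
cat > r.py <<'E'
from h import *
s=bot.read_state();R=s["tcp_rot"];print("t %.2f Mz %.3f tau6 %.3f yaw %.2f op %.3f"%(s["time_s"],s["moment"][2],s["tau"][5],np.degrees(np.arctan2(R[1,0],R[0,0])),s["opening"]),s["force"].round(1))
E
python3 r.py
```

```text
t 10.70 Mz 0.031 tau6 0.021 yaw 17.85 op 0.334 [ 3.9  2.5 -0. ]
```

play_rows(
  series=[
    {"tx":0,"ty":0,"tz":-2e-05,"turn":-0.01},
    {"tx":0,"ty":0,"tz":-2e-05,"turn":-0.01},
    {"tx":0,"ty":0,"tz":-2e-05,"turn":-0.01},
  ],
)

```text
time_s: 11.0
position: [0.5326, 0.254, 0.1962]
tcp_rot: [[0.961, 0.276, 0.001], [0.276, -0.961, 0.0], [0.001, -0.0, -1.0]]
force: [4.1, 2.8, -0.4]
opening: 0.334
```

```bash
python3 r.py
```

```text
t 11.00 Mz 0.061 tau6 -0.004 yaw 16.02 op 0.334 [ 4.1  2.8 -0.4]
```

play_rows(
  series=[
    {"tx":0,"ty":0,"tz":-2e-05,"turn":-0.01},
    {"tx":0,"ty":0,"tz":-2e-05,"turn":-0.01},
  ],
)

```text
time_s: 11.2
position: [0.5327, 0.254, 0.1961]
tcp_rot: [[0.967, 0.256, 0.001], [0.256, -0.967, 0.0], [0.001, -0.0, -1.0]]
force: [5.1, 2.7, -0.1]
opening: 0.336
```

```bash
python3 r.py
```

```text
t 11.20 Mz 0.066 tau6 -0.003 yaw 14.82 op 0.336 [ 5.1  2.7 -0.1]
```

play_rows(
  series=[
    {"tx":0,"ty":0,"tz":-2e-05,"turn":-0.01},
    {"tx":0,"ty":0,"tz":-2e-05,"turn":-0.01},
  ],
)

```text
time_s: 11.4
position: [0.5327, 0.254, 0.1961]
tcp_rot: [[0.972, 0.235, 0.001], [0.235, -0.972, 0.001], [0.002, -0.0, -1.0]]
force: [4.1, 2.9, -1.0]
opening: 0.337
```

```bash
python3 r.py
```

```text
t 11.40 Mz 0.036 tau6 -0.003 yaw 13.62 op 0.337 [ 4.1  2.9 -1. ]
```

play_rows(
  series=[
    {"tx":0,"ty":0,"tz":-2e-05,"turn":-0.01},
    {"tx":0,"ty":0,"tz":-2e-05,"turn":-0.01},
  ],
)

```text
time_s: 11.6
position: [0.5327, 0.254, 0.1961]
tcp_rot: [[0.977, 0.215, 0.002], [0.215, -0.977, 0.001], [0.002, -0.0, -1.0]]
force: [3.8, 3.2, -0.7]
opening: 0.335
```

```bash
python3 r.py
```

```text
t 11.60 Mz 0.059 tau6 -0.003 yaw 12.42 op 0.335 [ 3.8  3.2 -0.7]
```

play_rows(
  series=[
    {"tx":0,"ty":0,"tz":-2e-05,"turn":-0.01},
    {"tx":0,"ty":0,"tz":-2e-05,"turn":-0.01},
    {"tx":0,"ty":0,"tz":-2e-05,"turn":-0.01},
  ],
)

```text
time_s: 11.9
position: [0.5328, 0.254, 0.1961]
tcp_rot: [[0.983, 0.184, 0.002], [0.184, -0.983, 0.001], [0.002, -0.0, -1.0]]
force: [4.3, 3.5, -0.8]
opening: 0.338
```

```bash
python3 r.py
```

```text
t 11.90 Mz 0.056 tau6 -0.003 yaw 10.62 op 0.338 [ 4.3  3.5 -0.8]
```

play_rows(
  series=[
    {"tx":0,"ty":0,"tz":-2e-05,"turn":-0.01},
    {"tx":0,"ty":0,"tz":-2e-05,"turn":-0.01},
    {"tx":0,"ty":0,"tz":-2e-05,"turn":-0.01},
  ],
)

```text
time_s: 12.2
position: [0.5328, 0.254, 0.196]
tcp_rot: [[0.988, 0.153, 0.002], [0.153, -0.988, 0.001], [0.002, -0.0, -1.0]]
force: [4.5, 3.3, -0.6]
opening: 0.33
```

```bash
python3 r.py
```

```text
t 12.20 Mz 0.029 tau6 -0.003 yaw 8.82 op 0.330 [ 4.5  3.3 -0.6]
```

play_rows(
  series=[
    {"tx":0,"ty":0,"tz":-2e-05,"turn":-0.01},
    {"tx":0,"ty":0,"tz":-2e-05,"turn":-0.01},
    {"tx":0,"ty":0,"tz":-2e-05,"turn":-0.01},
  ],
)

```text
time_s: 12.5
position: [0.5329, 0.254, 0.196]
tcp_rot: [[0.993, 0.122, 0.002], [0.122, -0.993, 0.001], [0.002, -0.0, -1.0]]
force: [4.7, 4.2, -0.9]
opening: 0.334
```

```bash
python3 r.py
```

```text
t 12.50 Mz 0.089 tau6 -0.003 yaw 7.02 op 0.334 [ 4.7  4.2 -0.9]
```

play_rows(
  series=[
    {"tx":0,"ty":0,"tz":-2e-05,"turn":-0.01},
    {"tx":0,"ty":0,"tz":-2e-05,"turn":-0.01},
    {"tx":0,"ty":0,"tz":-2e-05,"turn":-0.01},
  ],
)

```text
time_s: 12.8
position: [0.5329, 0.254, 0.1959]
tcp_rot: [[0.996, 0.091, 0.002], [0.091, -0.996, 0.001], [0.002, -0.0, -1.0]]
force: [5.6, 3.7, -1.5]
opening: 0.334
```

```bash
python3 r.py
```

```text
t 12.80 Mz 0.063 tau6 -0.002 yaw 5.22 op 0.334 [ 5.6  3.7 -1.5]
```

play_rows(
  series=[
    {"tx":0.0002,"ty":0.0001,"tz":-2e-05,"turn":-0.01},
    {"tx":0.0002,"ty":0.0001,"tz":-2e-05,"turn":-0.01},
    {"tx":0.0002,"ty":0.0001,"tz":-2e-05,"turn":-0.01},
  ],
)

```text
time_s: 13.1
position: [0.5331, 0.2541, 0.1959]
tcp_rot: [[0.998, 0.06, 0.001], [0.06, -0.998, 0.0], [0.001, -0.0, -1.0]]
force: [5.1, 2.5, 0.5]
opening: 0.336
```

```bash
python3 r.py
```

```text
t 13.10 Mz 0.073 tau6 -0.006 yaw 3.42 op 0.336 [5.1 2.5 0.5]
```

play_rows(
  series=[
    {"tx":0,"ty":0,"tz":-2e-05,"turn":-0.01},
    {"tx":0,"ty":0,"tz":-2e-05,"turn":-0.01},
    {"tx":0,"ty":0,"tz":-2e-05,"turn":-0.01},
  ],
)

```text
time_s: 13.4
position: [0.5331, 0.2541, 0.1958]
tcp_rot: [[1.0, 0.028, 0.001], [0.028, -1.0, 0.0], [0.001, -0.0, -1.0]]
force: [4.8, 3.7, -1.2]
opening: 0.335
```

```bash
python3 r.py
```

```text
t 13.40 Mz 0.045 tau6 -0.004 yaw 1.61 op 0.335 [ 4.8  3.7 -1.2]
```

play_rows(
  series=[
    {"tx":0,"ty":0,"tz":-2e-05,"turn":-0.01},
    {"tx":0,"ty":0,"tz":-2e-05,"turn":-0.01},
    {"tx":0,"ty":0,"tz":-2e-05,"turn":-0.01},
  ],
)

```text
time_s: 13.7
position: [0.5332, 0.2541, 0.1957]
tcp_rot: [[1.0, -0.003, 0.001], [-0.003, -1.0, 0.0], [0.001, -0.0, -1.0]]
force: [5.1, 2.3, -0.1]
opening: 0.333
```

```bash
python3 r.py
```

```text
t 13.70 Mz 0.063 tau6 -0.004 yaw -0.19 op 0.333 [ 5.1  2.3 -0.1]
```

play_rows(
  series=[
    {"tx":0,"ty":0,"tz":-2e-05,"turn":-0.01},
    {"tx":0,"ty":0,"tz":-2e-05,"turn":-0.01},
  ],
)

```text
time_s: 13.9
position: [0.5332, 0.2541, 0.1957]
tcp_rot: [[1.0, -0.024, 0.001], [-0.024, -1.0, 0.0], [0.001, -0.0, -1.0]]
force: [5.6, 3.6, -0.7]
opening: 0.334
```

```bash
python3 r.py
```

```text
t 13.90 Mz 0.052 tau6 -0.004 yaw -1.39 op 0.334 [ 5.6  3.6 -0.7]
```

play_rows(
  series=[
    {"tx":0,"ty":0,"tz":-2e-05,"turn":-0.01},
    {"tx":0,"ty":0,"tz":-2e-05,"turn":-0.01},
    {"tx":0,"ty":0,"tz":-2e-05,"turn":-0.01},
  ],
)

```text
time_s: 14.2
position: [0.5332, 0.2541, 0.1957]
tcp_rot: [[0.998, -0.056, 0.002], [-0.056, -0.998, 0.0], [0.002, -0.0, -1.0]]
force: [3.9, 2.8, -0.5]
opening: 0.338
```

```bash
python3 r.py
```

```text
t 14.20 Mz 0.045 tau6 -0.004 yaw -3.19 op 0.338 [ 3.9  2.8 -0.5]
```

play_rows(
  series=[
    {"tx":0,"ty":0,"tz":-2e-05,"turn":-0.01},
    {"tx":0,"ty":0,"tz":-2e-05,"turn":-0.01},
    {"tx":0,"ty":0,"tz":-2e-05,"turn":-0.01},
  ],
)

```text
time_s: 14.5
position: [0.5333, 0.2541, 0.1956]
tcp_rot: [[0.996, -0.087, 0.002], [-0.087, -0.996, 0.0], [0.002, -0.0, -1.0]]
force: [4.7, 3.9, 0.3]
opening: 0.333
```

```bash
python3 r.py
```

```text
t 14.50 Mz 0.064 tau6 -0.004 yaw -4.99 op 0.333 [4.7 3.9 0.3]
```

play_rows(
  series=[
    {"tx":0,"ty":0,"tz":-2e-05,"turn":-0.01},
    {"tx":0,"ty":0,"tz":-2e-05,"turn":-0.01},
    {"tx":0,"ty":0,"tz":-2e-05,"turn":-0.01},
  ],
)

```text
time_s: 14.8
position: [0.5333, 0.2541, 0.1956]
tcp_rot: [[0.993, -0.118, 0.002], [-0.118, -0.993, 0.0], [0.002, -0.0, -1.0]]
force: [5.1, 2.0, -0.3]
opening: 0.335
```

```bash
python3 r.py
```

```text
t 14.80 Mz 0.097 tau6 -0.004 yaw -6.78 op 0.335 [ 5.1  2.  -0.3]
```

play_rows(
  series=[
    {"tx":0,"ty":0,"tz":-2e-05,"turn":-0.01},
    {"tx":0,"ty":0,"tz":-2e-05,"turn":-0.01},
  ],
)

```text
time_s: 15.0
position: [0.5334, 0.2541, 0.1955]
tcp_rot: [[0.99, -0.139, 0.002], [-0.139, -0.99, 0.0], [0.002, -0.0, -1.0]]
force: [5.4, 2.3, -1.5]
opening: 0.338
```

```bash
python3 r.py
```

```text
t 15.00 Mz 0.043 tau6 -0.004 yaw -7.99 op 0.338 [ 5.4  2.3 -1.5]
```

play_rows(
  series=[
    {"tx":0,"ty":0,"tz":-2e-05,"turn":-0.01},
    {"tx":0,"ty":0,"tz":-2e-05,"turn":-0.01},
  ],
)

```text
time_s: 15.2
position: [0.5334, 0.254, 0.1955]
tcp_rot: [[0.987, -0.16, 0.002], [-0.16, -0.987, 0.0], [0.002, -0.001, -1.0]]
force: [4.9, 2.4, 0.1]
opening: 0.334
```

```bash
python3 r.py
```

```text
t 15.20 Mz 0.072 tau6 -0.004 yaw -9.19 op 0.334 [4.9 2.4 0.1]
```

play_rows(
  series=[
    {"tx":0,"ty":0,"tz":-2e-05,"turn":-0.01},
    {"tx":0,"ty":0,"tz":-2e-05,"turn":-0.01},
  ],
)

```text
time_s: 15.4
position: [0.5334, 0.254, 0.1955]
tcp_rot: [[0.984, -0.18, 0.002], [-0.18, -0.984, 0.0], [0.002, -0.001, -1.0]]
force: [5.4, 2.7, -0.8]
opening: 0.332
```

```bash
python3 r.py
```

```text
t 15.40 Mz 0.050 tau6 -0.003 yaw -10.39 op 0.332 [ 5.4  2.7 -0.8]
```

play_rows(
  series=[
    {"tx":0,"ty":0,"tz":-2e-05,"turn":-0.01},
    {"tx":0,"ty":0,"tz":-2e-05,"turn":-0.01},
  ],
)

```text
time_s: 15.6
position: [0.5335, 0.254, 0.1955]
tcp_rot: [[0.98, -0.201, 0.002], [-0.201, -0.98, 0.0], [0.002, -0.001, -1.0]]
force: [5.5, 2.2, -0.4]
opening: 0.332
```

```bash
python3 r.py
```

```text
t 15.60 Mz 0.046 tau6 -0.002 yaw -11.59 op 0.332 [ 5.5  2.2 -0.4]
```

play_rows(
  series=[
    {"tx":0,"ty":0,"tz":-2e-05,"turn":-0.01},
    {"tx":0,"ty":0,"tz":-2e-05,"turn":-0.01},
  ],
)

```text
time_s: 15.8
position: [0.5335, 0.254, 0.1955]
tcp_rot: [[0.975, -0.221, 0.002], [-0.221, -0.975, 0.0], [0.002, -0.001, -1.0]]
force: [5.5, 2.8, -0.6]
opening: 0.339
```

```bash
python3 r.py
```

```text
t 15.80 Mz 0.112 tau6 0.001 yaw -12.78 op 0.339 [ 5.5  2.8 -0.6]
```

play_rows(
  series=[
    {"tx":0,"ty":0,"tz":-2e-05,"turn":-0.01},
    {"tx":0,"ty":0,"tz":-2e-05,"turn":-0.01},
  ],
)

```text
time_s: 16.0
position: [0.5336, 0.2541, 0.1954]
tcp_rot: [[0.97, -0.242, 0.002], [-0.242, -0.97, 0.0], [0.002, -0.001, -1.0]]
force: [5.3, 1.6, -0.7]
opening: 0.336
```

```bash
python3 r.py
```

```text
t 16.00 Mz 0.105 tau6 0.004 yaw -13.98 op 0.336 [ 5.3  1.6 -0.7]
```

play_rows(
  series=[
    {"tx":0,"ty":0,"tz":-2e-05,"turn":-0.01},
    {"tx":0,"ty":0,"tz":-2e-05,"turn":-0.01},
  ],
)

```text
time_s: 16.2
position: [0.5336, 0.254, 0.1954]
tcp_rot: [[0.965, -0.262, 0.002], [-0.262, -0.965, 0.0], [0.002, -0.001, -1.0]]
force: [5.2, 2.6, -0.4]
opening: 0.335
```

```bash
python3 r.py
```

```text
t 16.20 Mz 0.065 tau6 0.009 yaw -15.19 op 0.335 [ 5.2  2.6 -0.4]
```

play_rows(
  series=[
    {"tx":0,"ty":0,"tz":-2e-05,"turn":-0.01},
    {"tx":0,"ty":0,"tz":-2e-05,"turn":-0.01},
  ],
)

```text
time_s: 16.4
position: [0.5336, 0.254, 0.1954]
tcp_rot: [[0.959, -0.282, 0.002], [-0.282, -0.959, 0.0], [0.002, -0.001, -1.0]]
force: [5.5, 2.8, -0.4]
opening: 0.336
```

```bash
python3 r.py
```

```text
t 16.40 Mz 0.106 tau6 0.014 yaw -16.38 op 0.336 [ 5.5  2.8 -0.4]
```

play_rows(
  series=[
    {"tx":0,"ty":0,"tz":-2e-05,"turn":-0.01},
    {"tx":0,"ty":0,"tz":-2e-05,"turn":-0.01},
  ],
)

```text
time_s: 16.6
position: [0.5336, 0.254, 0.1953]
tcp_rot: [[0.953, -0.302, 0.002], [-0.302, -0.953, 0.0], [0.002, -0.001, -1.0]]
force: [6.0, 2.6, -1.1]
opening: 0.334
```

```bash
python3 r.py
```

```text
t 16.60 Mz 0.069 tau6 0.019 yaw -17.58 op 0.334 [ 6.   2.6 -1.1]
```

play_rows(
  series=[
    {"tx":0,"ty":0,"tz":-2e-05,"turn":-0.01},
    {"tx":0,"ty":0,"tz":-2e-05,"turn":-0.01},
  ],
)

```text
time_s: 16.8
position: [0.5337, 0.254, 0.1953]
tcp_rot: [[0.947, -0.322, 0.003], [-0.322, -0.947, 0.0], [0.002, -0.001, -1.0]]
force: [5.3, 2.5, -1.3]
opening: 0.331
```

```bash
python3 r.py
```

```text
t 16.80 Mz 0.115 tau6 0.025 yaw -18.78 op 0.331 [ 5.3  2.5 -1.3]
```

play_rows(
  series=[
    {"tx":0,"ty":0,"tz":-2e-05,"turn":-0.01},
    {"tx":0,"ty":0,"tz":-2e-05,"turn":-0.01},
  ],
)

```text
time_s: 17.0
position: [0.5337, 0.254, 0.1953]
tcp_rot: [[0.94, -0.342, 0.003], [-0.342, -0.94, 0.0], [0.002, -0.001, -1.0]]
force: [5.4, 2.0, -0.8]
opening: 0.336
```

```bash
python3 r.py
```

```text
t 17.00 Mz 0.135 tau6 0.032 yaw -19.97 op 0.336 [ 5.4  2.  -0.8]
```

play_rows(
  series=[
    {"tx":0,"ty":0,"tz":-2e-05,"turn":-0.01},
    {"tx":0,"ty":0,"tz":-2e-05,"turn":-0.01},
  ],
)

```text
time_s: 17.2
position: [0.5337, 0.254, 0.1953]
tcp_rot: [[0.933, -0.361, 0.003], [-0.361, -0.933, 0.0], [0.002, -0.001, -1.0]]
force: [5.6, 2.5, -1.2]
opening: 0.336
```

```bash
python3 r.py
```

```text
t 17.20 Mz 0.080 tau6 0.039 yaw -21.17 op 0.336 [ 5.6  2.5 -1.2]
```

play_rows(
  series=[
    {"tx":0,"ty":0,"tz":-2e-05,"turn":-0.01},
    {"tx":0,"ty":0,"tz":-2e-05,"turn":-0.01},
  ],
)

```text
time_s: 17.4
position: [0.5338, 0.254, 0.1952]
tcp_rot: [[0.925, -0.381, 0.003], [-0.381, -0.925, 0.0], [0.003, -0.001, -1.0]]
force: [5.6, 3.0, -1.4]
opening: 0.336
```

```bash
python3 r.py
```

```text
t 17.40 Mz 0.110 tau6 0.045 yaw -22.37 op 0.336 [ 5.6  3.  -1.4]
```

play_rows(
  series=[
    {"tx":0,"ty":0,"tz":-2e-05,"turn":-0.01},
    {"tx":0,"ty":0,"tz":-2e-05,"turn":-0.01},
    {"tx":0,"ty":0,"tz":-2e-05,"turn":-0.01},
    {"tx":0,"ty":0,"tz":-2e-05,"turn":-0.01},
  ],
)

```text
time_s: 17.8
position: [0.5338, 0.2539, 0.1952]
tcp_rot: [[0.908, -0.419, 0.003], [-0.419, -0.908, 0.0], [0.003, -0.001, -1.0]]
force: [5.7, 3.0, -0.8]
opening: 0.334
```

```bash
python3 r.py; python3 m.py
```

```text
t 17.80 Mz 0.153 tau6 0.061 yaw -24.77 op 0.334 [ 5.7  3.  -0.8]
t 18.10 Mz [0.153 0.071 0.058 0.051 0.114 0.095 0.093] mean 0.080 tau6 [0.061 0.116 0.106 0.081 0.077 0.077 0.077] mean 0.089 yaw [-24.77 -24.79 -24.76 -24.76 -24.76 -24.76 -24.76] F [ 6.   2.5 -1.3] op 0.335 [0.5338 0.2539 0.1952]
```

play_rows(
  series=[
    {"tx":0,"ty":0,"tz":0,"turn":0},
    {"tx":0,"ty":0,"tz":0,"turn":0},
    {"tx":0,"ty":0,"tz":0,"turn":0},
    {"tx":0,"ty":0,"tz":0,"turn":0},
    {"tx":0,"ty":0,"tz":0,"turn":0},
  ],
  gripper=1,
)

```text
time_s: 18.6
position: [0.5319, 0.2538, 0.1946]
tcp_rot: [[0.908, -0.419, -0.002], [-0.419, -0.908, -0.001], [-0.001, 0.001, -1.0]]
force: [0.2, -0.4, -0.3]
opening: 0.704
```

Run:
```python
from h import *
st(); p=vision.capture("wrist"); cv2.imwrite("pics/w6.png",p["pixels"]); st()
```

```text
t 18.60 pos [0.5319 0.2538 0.1946] yaw -24.74 F [ 0.23 -0.37 -0.34] M [-0.058 -0.091 -0.038] tau6 0.0001 op 0.704 j [14.7 34.8 92.3 -0.  53.1 39.4]
t 18.65 pos [0.5321 0.2539 0.1947] yaw -24.74 F [-0.3   0.16 -0.64] M [ 0.035 -0.035 -0.088] tau6 0.0001 op 0.750 j [14.7 34.8 92.2 -0.  53.1 39.4]
```

View pics/w6.png

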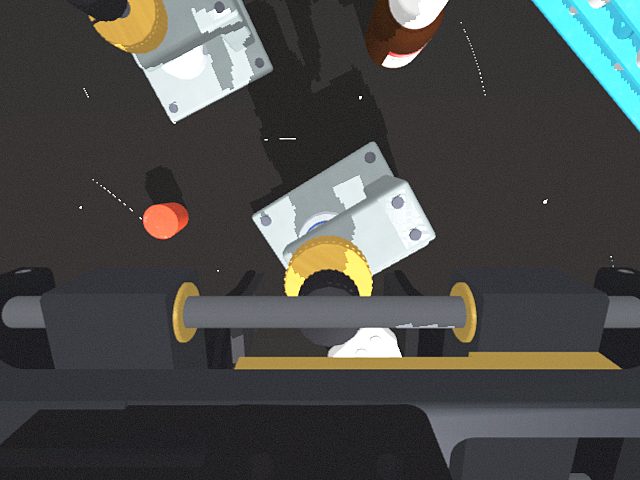

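play_rows(
  series=[
    {"tx":0.0023,"ty":0.0004,"tz":0,"turn":0.12},
    {"tx":0,"ty":0,"tz":0,"turn":0.12},
    {"tx":0,"ty":0,"tz":0,"turn":0.12},
    {"tx":0,"ty":0,"tz":0,"turn":0.12},
    {"tx":0,"ty":0,"tz":-0.01,"turn":0.12},
    {"tx":0,"ty":0,"tz":-0.01,"turn":0.12},
    {"tx":0,"ty":0,"tz":-0.01,"turn":0},
    {"tx":0,"ty":0,"tz":-0.012,"turn":0},
    {"tx":0,"ty":0,"tz":0,"turn":0},
  ],
)

```text
time_s: 19.55
position: [0.5336, 0.2541, 0.1598]
tcp_rot: [[0.949, 0.315, -0.003], [0.315, -0.949, -0.001], [-0.003, -0.0, -1.0]]
force: [-0.1, -0.6, 1.0]
opening: 1.002
```

play_rows(
  series=[
    {"tx":0,"ty":0,"tz":0,"turn":0},
    {"tx":0,"ty":0,"tz":0,"turn":0},
    {"tx":0,"ty":0,"tz":0,"turn":0},
    {"tx":0,"ty":0,"tz":0,"turn":0},
    {"tx":0,"ty":0,"tz":0,"turn":0},
    {"tx":0,"ty":0,"tz":0,"turn":0},
    {"tx":0,"ty":0,"tz":0,"turn":0},
  ],
  gripper=0.4,
)

```text
time_s: 20.25
position: [0.5331, 0.2539, 0.1613]
tcp_rot: [[0.949, 0.317, -0.003], [0.317, -0.949, -0.001], [-0.004, 0.0, -1.0]]
force: [-4.2, -1.4, 4.3]
opening: 0.542
```

Run:
```python
from h import *
st(); p=vision.capture("wrist"); cv2.imwrite("pics/w7.png",p["pixels"]); st()
```

```text
t 20.25 pos [0.5331 0.2539 0.1613] yaw 18.47 F [-4.16 -1.35  4.33] M [-0.367  0.533  0.058] tau6 0.0066 op 0.542 j [14.6 37.7 93.2 -0.  49.3 -3.8]
t 20.30 pos [0.5332 0.254  0.1613] yaw 18.47 F [-2.71 -1.46  4.22] M [-0.356  0.599  0.057] tau6 0.0067 op 0.543 j [14.6 37.7 93.2 -0.  49.3 -3.8]
```

View pics/w7.png

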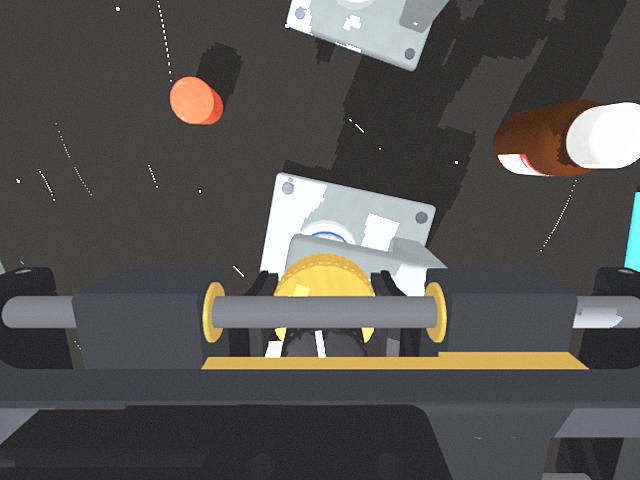

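play_rows(
  series=[
    {"tx":0,"ty":0,"tz":-0.00016,"turn":-0.05},
    {"tx":0,"ty":0,"tz":-0.00016,"turn":-0.05},
    {"tx":0,"ty":0,"tz":-0.00016,"turn":-0.05},
    {"tx":0,"ty":0,"tz":-0.00016,"turn":-0.05},
    {"tx":0,"ty":0,"tz":-0.00016,"turn":-0.05},
    {"tx":0,"ty":0,"tz":-0.00016,"turn":-0.05},
    {"tx":0,"ty":0,"tz":-8e-05,"turn":-0.02},
    {"tx":0,"ty":0,"tz":-8e-05,"turn":-0.02},
    {"tx":0,"ty":0,"tz":-8e-05,"turn":-0.02},
  ],
)

```text
time_s: 21.2
position: [0.5337, 0.254, 0.1604]
tcp_rot: [[0.998, -0.056, -0.002], [-0.056, -0.998, -0.001], [-0.002, 0.001, -1.0]]
force: [-4.3, -3.1, 4.6]
opening: 0.54
```

```bash
python3 r.py
```

```text
t 21.20 Mz 0.080 tau6 -0.092 yaw -3.19 op 0.540 [-4.3 -3.1  4.6]
```

play_rows(
  series=[
    {"tx":0,"ty":0,"tz":-6e-05,"turn":-0.02},
    {"tx":0,"ty":0,"tz":-6e-05,"turn":-0.02},
    {"tx":0,"ty":0,"tz":-6e-05,"turn":-0.02},
  ],
)

```text
time_s: 21.5
position: [0.5338, 0.254, 0.1602]
tcp_rot: [[0.993, -0.118, -0.002], [-0.118, -0.993, -0.001], [-0.002, 0.001, -1.0]]
force: [-4.3, -3.5, 4.3]
opening: 0.544
```

```bash
python3 r.py
```

```text
t 21.50 Mz 0.020 tau6 -0.074 yaw -6.79 op 0.544 [-4.3 -3.5  4.3]
```

play_rows(
  series=[
    {"tx":0,"ty":0,"tz":-6e-05,"turn":-0.02},
    {"tx":0,"ty":0,"tz":-6e-05,"turn":-0.02},
    {"tx":0,"ty":0,"tz":-6e-05,"turn":-0.02},
  ],
)

```text
time_s: 21.8
position: [0.5339, 0.254, 0.1601]
tcp_rot: [[0.984, -0.18, -0.002], [-0.18, -0.984, -0.001], [-0.001, 0.001, -1.0]]
force: [-4.1, -3.2, 4.6]
opening: 0.543
```

```bash
python3 r.py
```

```text
t 21.80 Mz 0.057 tau6 -0.037 yaw -10.39 op 0.543 [-4.1 -3.2  4.6]
```

play_rows(
  series=[
    {"tx":0,"ty":0,"tz":-6e-05,"turn":-0.02},
    {"tx":0,"ty":0,"tz":-6e-05,"turn":-0.02},
    {"tx":0,"ty":0,"tz":-6e-05,"turn":-0.02},
  ],
)

```text
time_s: 22.1
position: [0.5339, 0.254, 0.16]
tcp_rot: [[0.97, -0.241, -0.001], [-0.241, -0.97, -0.001], [-0.001, 0.001, -1.0]]
force: [-3.7, -2.9, 5.2]
opening: 0.547
```

```bash
python3 r.py
```

```text
t 22.10 Mz 0.096 tau6 0.025 yaw -13.97 op 0.547 [-3.7 -2.9  5.2]
```

play_rows(
  series=[
    {"tx":0,"ty":0,"tz":-0.0001,"turn":-0.02},
    {"tx":0,"ty":0,"tz":-0.0001,"turn":-0.02},
    {"tx":0,"ty":0,"tz":-0.0001,"turn":-0.02},
  ],
)

```text
time_s: 22.4
position: [0.534, 0.254, 0.1599]
tcp_rot: [[0.953, -0.301, -0.001], [-0.301, -0.953, -0.001], [-0.001, 0.001, -1.0]]
force: [-4.7, -4.0, 5.6]
opening: 0.543
```

```bash
python3 r.py
```

```text
t 22.40 Mz 0.227 tau6 0.104 yaw -17.55 op 0.543 [-4.7 -4.   5.6]
```

play_rows(
  series=[
    {"tx":0,"ty":0,"tz":-0.0001,"turn":-0.02},
    {"tx":0,"ty":0,"tz":-0.0001,"turn":-0.02},
    {"tx":0,"ty":0,"tz":-0.0001,"turn":-0.02},
  ],
)

```text
time_s: 22.7
position: [0.5341, 0.2539, 0.1598]
tcp_rot: [[0.933, -0.36, -0.001], [-0.36, -0.933, -0.001], [-0.0, 0.001, -1.0]]
force: [-4.7, -3.0, 7.3]
opening: 0.547
```

```bash
python3 r.py
```

```text
t 22.70 Mz 0.318 tau6 0.199 yaw -21.12 op 0.547 [-4.7 -3.   7.3]
```

play_rows(
  series=[
    {"tx":0,"ty":0,"tz":-0.0001,"turn":-0.02},
    {"tx":0,"ty":0,"tz":-0.0001,"turn":-0.02},
    {"tx":0,"ty":0,"tz":-0.0001,"turn":-0.02},
  ],
)

```text
time_s: 23.0
position: [0.5342, 0.2539, 0.1597]
tcp_rot: [[0.909, -0.418, -0.001], [-0.418, -0.909, -0.001], [-0.0, 0.001, -1.0]]
force: [-4.1, -3.9, 6.2]
opening: 0.541
```

```bash
python3 r.py
```

```text
t 23.00 Mz 0.446 tau6 0.294 yaw -24.69 op 0.541 [-4.1 -3.9  6.2]
```

```bash
python3 m.py
```

```text
t 23.30 Mz [0.446 0.229 0.23  0.257 0.213 0.236 0.204] mean 0.228 tau6 [0.294 0.306 0.281 0.239 0.232 0.232 0.232] mean 0.254 yaw [-24.69 -24.75 -24.7  -24.7  -24.69 -24.69 -24.7 ] F [-3.5 -3.8  7. ] op 0.546 [0.5342 0.2539 0.1597]
```

play_rows(
  series=[
    {"tx":0,"ty":0,"tz":-3e-05,"turn":-0.01},
    {"tx":0,"ty":0,"tz":-3e-05,"turn":-0.01},
    {"tx":0,"ty":0,"tz":-3e-05,"turn":-0.01},
  ],
)

```text
time_s: 23.6
position: [0.5342, 0.2539, 0.1597]
tcp_rot: [[0.895, -0.445, -0.001], [-0.445, -0.895, -0.001], [0.0, 0.001, -1.0]]
force: [-3.9, -4.0, 7.2]
opening: 0.544
```

```bash
python3 r.py
```

```text
t 23.60 Mz 0.449 tau6 0.402 yaw -26.45 op 0.544 [-3.9 -4.   7.2]
```

play_rows(
  series=[
    {"tx":0,"ty":0,"tz":-3e-05,"turn":-0.01},
  ],
)

```text
time_s: 23.7
position: [0.5342, 0.2539, 0.1597]
tcp_rot: [[0.891, -0.455, -0.0], [-0.455, -0.891, -0.001], [0.0, 0.001, -1.0]]
force: [-4.2, -3.1, 8.4]
opening: 0.546
```

```bash
python3 r.py
```

```text
t 23.70 Mz 0.505 tau6 0.419 yaw -27.05 op 0.546 [-4.2 -3.1  8.4]
```

play_rows(
  series=[
    {"tx":0,"ty":0,"tz":-3e-05,"turn":-0.01},
  ],
)

```text
time_s: 23.8
position: [0.5342, 0.2539, 0.1596]
tcp_rot: [[0.886, -0.464, -0.0], [-0.464, -0.886, -0.001], [0.0, 0.002, -1.0]]
force: [-5.0, -2.6, 7.3]
opening: 0.545
```

```bash
python3 r.py; python3 m.py
```

```text
t 23.80 Mz 0.566 tau6 0.442 yaw -27.64 op 0.545 [-5.  -2.6  7.3]
t 24.10 Mz [0.566 0.389 0.396 0.347 0.364 0.356 0.382] mean 0.372 tau6 [0.442 0.395 0.382 0.365 0.363 0.363 0.363] mean 0.372 yaw [-27.64 -27.68 -27.66 -27.65 -27.66 -27.66 -27.66] F [-3.7 -3.2  7.4] op 0.540 [0.5342 0.2539 0.1596]
```

play_rows(
  series=[
    {"tx":0,"ty":0,"tz":-3e-05,"turn":-0.01},
    {"tx":0,"ty":0,"tz":-3e-05,"turn":-0.01},
  ],
)

```text
time_s: 24.3
position: [0.5343, 0.2539, 0.1596]
tcp_rot: [[0.876, -0.482, -0.0], [-0.482, -0.876, -0.001], [0.0, 0.001, -1.0]]
force: [-3.7, -4.1, 7.0]
opening: 0.542
```

```bash
python3 r.py; python3 m.py
```

```text
t 24.30 Mz 0.566 tau6 0.468 yaw -28.83 op 0.542 [-3.7 -4.1  7. ]
t 24.60 Mz [0.566 0.461 0.412 0.376 0.436 0.434 0.383] mean 0.417 tau6 [0.468 0.456 0.441 0.422 0.419 0.419 0.419] mean 0.430 yaw [-28.83 -28.86 -28.84 -28.84 -28.84 -28.84 -28.84] F [-3.8 -3.4  6.4] op 0.541 [0.5343 0.2539 0.1596]
```

play_rows(
  series=[
    {"tx":0,"ty":0,"tz":0,"turn":0},
    {"tx":0,"ty":0,"tz":0,"turn":0},
    {"tx":0,"ty":0,"tz":0,"turn":0},
    {"tx":0,"ty":0,"tz":0,"turn":0},
    {"tx":0,"ty":0,"tz":0,"turn":0},
    {"tx":0,"ty":0,"tz":0.03,"turn":0},
    {"tx":0,"ty":0,"tz":0.04,"turn":0},
    {"tx":0,"ty":0,"tz":0.05,"turn":0},
    {"tx":0,"ty":0,"tz":0.05,"turn":0},
    {"tx":0,"ty":0,"tz":0,"turn":0},
  ],
  gripper=1,
)

```text
time_s: 25.6
position: [0.5377, 0.2554, 0.3013]
tcp_rot: [[0.875, -0.484, 0.013], [-0.484, -0.875, 0.004], [0.01, -0.01, -1.0]]
force: [0.8, 0.6, -0.0]
opening: 1.001
```

Run:
```python
from h import *
p=vision.capture("wrist"); st(); cv2.imwrite("pics/w8.png",p["pixels"])
```

```text
t 25.65 pos [0.5361 0.2549 0.2983] yaw -28.94 F [-0.29 -0.06 -0.77] M [-0.062 -0.082 -0.   ] tau6 0.0017 op 0.995 j [14.6 27.3 86.6  0.  65.7 43.6]
```

View pics/w8.png

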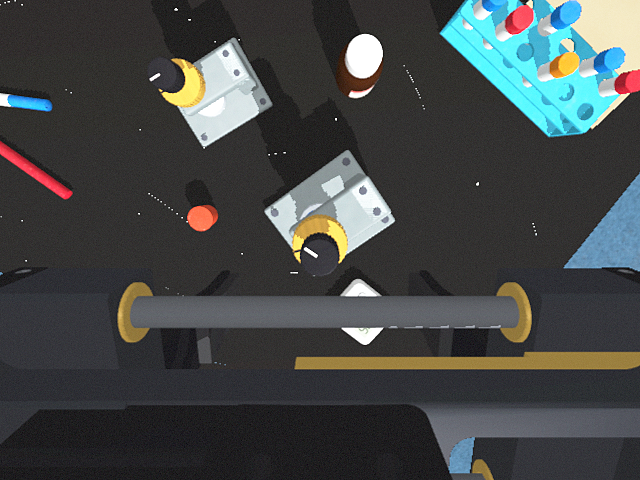

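Run:
```python
from h import *
i=cv2.imread("pics/w8.png")[195:285,260:390]
cv2.imwrite("pics/w8c.png",cv2.resize(i,None,fx=6,fy=6,interpolation=cv2.INTER_CUBIC))
```

```text
(no output)
```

View pics/w8c.png

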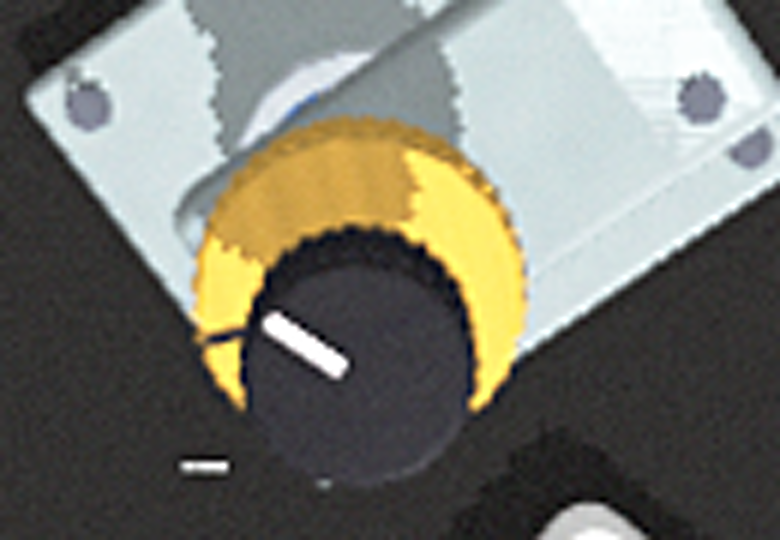

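Run:
```python
from h import *
q=vision.capture("side"); cv2.imwrite("pics/s9.png",q["pixels"])
for n in("timer","amber_vial","stopper_red"):
    print(n,[(round(d["confidence"],2),[round(d["at"][0]*640),round(d["at"][1]*480)]) for d in nets.look_for(q,n)][:1])
st()
i=q["pixels"][150:320,220:440];cv2.imwrite("pics/s9c.png",cv2.resize(i,None,fx=3.5,fy=3.5,interpolation=cv2.INTER_CUBIC))
```

```text
timer [(0.64, [347, 226])]
amber_vial [(0.73, [242, 300])]
stopper_red [(0.77, [386, 303])]
t 25.85 pos [0.5335 0.2541 0.2933] yaw -28.95 F [ 0.23 -0.14 -0.51] M [-0.057 -0.107 -0.038] tau6 0.0003 op 0.996 j [14.6 27.6 86.9 -0.  65.7 43.6]
```

View pics/s9c.png

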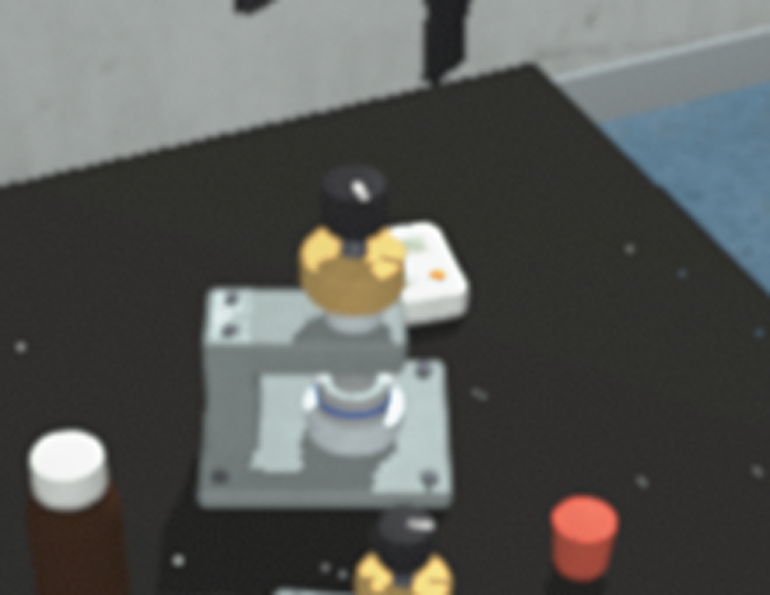

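The side view shows the gripper clear of everything. The timer, vial and stopper are within about 3 pixels of where they started, at (347,226), (242,300) and (386,303). I'm handing in now.

```bash
python3 -c "
from rig import bot
print(bot.hand_in())"
```

```text
the job is handed in; nothing more can be done
None
```

The job is done and handed in at about 26 s; no verdict was reported.

- **Ring loosened:** I turned the brass ring about 37° anticlockwise, and its index line confirmed that it turned with the gripper.
- **Knob screwed down:** I turned the black knob about 61° clockwise. Contact showed about 47° in, and I stopped when torque was about 0.065 N m above the drag. That is roughly 13–16 N on the cell, worked out from torque and not measured directly.
- **Ring retightened:** It stopped about 10° tighter than I found it. I read about 0.55 N m while turning and 0.42 N m at rest, against roughly 0.25 N m on passing the position I found it in.

**Final checks:**
- The last pictures put the index lines at about 59° for the knob and 9–10° for the ring, so neither slipped in the grip.
- The gripper is open and clear of everything.
- The timer, vial and stopper are within about 3 pixels of where they started.

**What disagreed:**
- The cameras differed by 2–3 mm on where the press axis is. The grip forces suggested x of about 0.534 m, so I corrected for that before retightening.
- Near the end, ring torque climbed at about 1.5 N m per rad, where the task says about 0.7. I went by the torque readings, not the angle; 0.7 N m per rad over the angle past the bite would give only about 0.29 N m.
- Single torque readings were noisy, by about 0.03–0.05 N m.

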